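# Press the cap home on the hand lever press

### The job

Cap the canister that waits in the hand press, by pushing only, nothing being gripped or picked up: push the carriage along its rail until it stops under the ram, then push the ball-ended lever down with a fingertip as far as it goes, so that the cap is pressed fully home. Let the lever come back up under your finger to its rest instead of letting it snap back, then move clear. Do not touch the canister or its cap, and leave the carriage in and the finished canisters, the tape roll and the spanner where they are.

Things in the scene. Friction and masses are not known exactly. Their poses are not given: they have to be found in the camera images.
- press: Hand lever press of grey-green cast iron, fixed to the table, base 200 x 140 mm. Origin at table height exactly below the ram's axis; z up. Its column stands on its +x side (away from the robot at yaw 0), the lever on its -y side; a slide rail runs from under the ram 170 mm out to its +y side, rail top at z = 34 mm (40 mm on the end stop at y = 162 to 170 mm).
- ram_foot (a point): Centre of the round 22 mm foot of the steel ram, 110 mm above the table at rest. The head that guides the ram is, from the press's origin, the box x -41 to 128, y -28 to 28 (spring housing to 48), z 150 to 240 mm. The ram sticks out above it to z = 300 mm, with a 40 mm round depth collar at z 261 to 275 mm.
- carriage (a joint): Travel of the aluminium work carriage along the rail, m: 0 = fully out on the press's +y side, 0.110 = against its home stop, canister exactly under the ram; it moves to the press's -y as the value grows. Starts at 0. Slides stiffly with about 1.5 N and stays where it is left.
- push_face (a point): Centre of the outer (+y) face of the carriage's upright end plate, the face to push on: 40 mm wide along the press's x, 50 mm high (z 42 to 92 mm, this point at z = 65 mm), 6 mm thick. A 14 mm wide flat arm joins it to the carriage block, whose centre (the nest) is 100 mm to the press's -y of this point. Axes parallel to the press's.
- nest (a point): Floor centre of the round 35 mm wide, 12 mm deep nest in the carriage block (60 x 64 mm, top at z = 56 mm) in which the canister stands; z = 44 mm.
- canister: Loose aluminium canister, 34 mm in diameter, 46 mm high, standing upright in the nest; origin at the centre of its underside, z up.
- cap (a joint): How far the canister's copper-coloured press-in cap (26 mm disc) is pressed in, m: 0 = started only, 7 mm proud of the rim; 0.007 = fully home, flush with the rim. It yields to about 14 N of the ram and stays where it is pressed.
- lever (a joint): Turn of the press lever, rad: 0 = up at rest, 1.0 = down at the depth stop. A spring returns it: 3 to 7 N down on the ball moves it, also while the cap goes in. The rack lowers the ram 21 mm per rad: it meets the cap at about 0.62 rad and has it home at about 0.96 rad; from there the lever is stiff (8 N, rising to about 15 N at the stop).
- lever_hinge (a point): Point on the lever's axle in the plane in which the lever swings: 32 mm to the press's +x, 75 mm to its -y and 195 mm above its origin. The axle lies along the press's y. Axes parallel to the press's.
- lever_ball (a point): Centre of the black ball (32 mm) at the end of the lever's 12 mm round arm, 190 mm from lever_hinge. At rest the arm points to the press's -x (to the robot) and 40 degrees up, ball 317 mm above the table; at the depth stop it points 17 degrees down, ball 139 mm above the table. A fingertip can push the ball down from above all the way.
- done_a: Finished canister, 34 mm in diameter, 46 mm high, cap flush, standing loose on the table in front of the press or beside it; origin at its underside. To be left alone.
- done_b: Another finished canister like done_a, loose, to be left alone.
- tape: Loose roll of packing tape lying flat, 84 mm in diameter, 48 mm high, on the table in front of the press or beside it; origin at its underside. To be left alone.
- spanner: Loose steel open-ended spanner, 150 mm long, lying on the table below the lever; origin at its underside. To be left alone.
Mind the look-alikes: they are no part of the job. Leave any blue or pink look-alike of the canister alone.

How it is judged:
On the way, in this order (a step that is already met when the one before it is completed fails the run):
1. the carriage is home against its stop, with the lever still up (value of joint carriage above 0.107 m and value of joint lever below 0.3 rad), for 0.2 s.
2. the lever is down and the ram has pressed the cap home (value of joint lever above 0.9 rad and value of joint cap above 0.006 m), for 0.1 s.
3. the lever is back up at rest (value of joint lever below 0.08 rad), for 0.2 s.
At the end, for the whole second after the job is handed in: The carriage is home under the ram (within 4 mm of its stop), the cap is pressed in to within 1 mm of flush, the lever is back up at rest (within 0.08 rad), and the canister stands upright and still in the nest (value of joint carriage above 0.106 m and value of joint cap above 0.006 m and value of joint lever below 0.08 rad and horizontal distance between canister and nest below 0.004 m and angle between canister's own z axis and vertical below 0.1 rad and linear speed of canister below 0.02 m/s); the robot touches nothing.
It fails at once if the lever was brought down (more than 0.35 rad) while the carriage was not home (value of joint lever above 0.35 rad and value of joint carriage below 0.105 m).
It fails at once if the lever was let go and snapped back (faster than 5 rad/s) (velocity of joint lever below -5 rad/s).
It fails at once if the robot touched the canister or its cap (contact force between any of the arm, the fingers and canister above 0.5 N).
It fails at once if the canister was lifted out of its nest (z of canister in the frame of nest above 0.006 m).
It fails at once if a finished canister, the tape roll or the spanner was moved (more than 25 mm), lifted or toppled (distance of any of done_a, done_b, tape, spanner from where it was at the start of the episode above 0.025 m or angle between any of done_a, done_b's own z axis and vertical above 0.5 rad or height (world z) of any of done_a, done_b, tape, spanner above 0.012 m).
It also fails if it takes over 61 s, if anything falls off the work surface, if the arm or the gripper's body presses on something with over 40 N, if the wrist force passes 120 N, or if a joint passes its speed limit or range.

### The arm

A 6-joint arm with a two-finger parallel gripper is mounted at the origin on the work surface. World frame = base frame: x ahead of the robot, y to its left, z up, the work surface at z = 0. Lengths are in m, angles in rad, forces in N, time in s.
With the tool pointing down it reaches from about 0.375 to 0.9 m from the base axis. Payload 3.1 kg.
Tool frame: the origin (TCP) lies at the centre of the arm's flange, where the gripper is bolted on; the fingertips stand robot.tip_extent ahead of it and the grasp point (between the pads) lies 164 mm ahead of it (robot.tip_extent is the distance from the TCP to the fingertips, in m); z points along the fingers, y is the line along which they close (so a half turn about z gives the same grasp; the last joint's range is limited). The gripper opens to 87 mm and grips with 3 to 60 N. Pads are 19 mm wide; open, the fingers measure 117 mm over their backs; the gripper's body (75 mm by 190 mm) begins 51 mm behind the grasp point.
Start: joints at [-1.359, 0.527, 1.433, -0, 1.181, -0.178], TCP at [0.238, -0.578, 0.405] pointing down, gripper open.
Joint ranges: [-3.08, 3.08], [-0.75, 2.2], [0.22, 2.44], [-1.43, 4.57], [0, 2.65], [-2.85, 2.85]. Speed limits (rad/s): [2.79, 2.79, 3.14, 3.14, 3.14, 3.14].

### API

Orientations are given as a unit quaternion [x, y, z, w].
In Python, from rig import get_obs, camera, hand_in, cut_out, robot gives the robot as it stands.
- The arm moves only by the tool step_arm, never from a script. Its argument "rows" is a list of rows, each a list of 6 numbers: the shift along the world's x, y, z in m, then the turn, a rotation vector about the world's x, y, z in degrees. A call has 1 to 12 rows; each row shifts and turns the commanded pose from where the row before left it; what a row does not reach is not made up. A row lasts 1/8 s, in which the tool goes at most 62.5 mm and 10.7 degrees, less where a joint would pass 70% of its speed; a pose out of reach is approached as far as the arm can. A call is refused whole if a number of a shift passes 0.0625 or a number of a turn 10.7, either way. A call with a gripper value outside its range is refused whole. "jaw" is the finger opening in m, from 0 to 0.087, set as the call begins (left out, the last holds). The fingers move at their own pace and stop on an object; "squeeze" is the grip in N (left out, the last holds). Time passes only in rows, so rows that do not move let the fingers close. It gives the time, the measured TCP pose, the force, the opening and the grip force at its end, in the units of the state.
- get_obs(): the state, without advancing time (a new reading comes with each control period).
- camera(name): name is "side" or "top" or "wrist"; returns a dict with "pixels" (420x560x3 uint8, blue, green, red), "depth" (420x560 float32, m along the optical axis (not along the pixel's ray), 0 where there is no reading), "fov_y" (degrees; the focal length in pixels is half the picture's height over the tangent of half this angle, whatever the lens; pixels are square), "cx", "cy" (the principal point, pixels), "extrinsics" (4x4, takes a point from camera to world coordinates); the wrist camera has in their place "mount" (4x4, takes a point from camera to tool coordinates, whose origin is the TCP and whose axes are the flange's). Camera axes: x right, y up, looking along -z (the intrinsics and any distortion apply to the point x, -y, -z); pixel columns grow to the right and rows downward; lengths in m; the calibration is good to about 2 mm. The wrist camera is an equidistant fisheye: a pixel r from the principal point sees the ray r / f radians off the axis. A picture is of the moment at which its call begins: read the wrist's pose just before it.
- hand_in(): hands the job in; it is judged then, once.
Trained networks look in the newest picture that a camera, given by its name, has taken for a name from the list of things; names that differ only in an ending like _2 or _b are one class to them, and where a whole thing is asked for, a point or a joint stands for the part that bears it (a point fixed in the world has none). Each returns a list of dicts, best first, with "confidence" (0 to 1); they miss things now and then, are a little off and sometimes report something else, mostly with a low value. They report only what shows in the picture. A call takes as long as a camera call. They do not tell look-alikes from the thing itself.
- cut_out(label, camera): "region" (420x560 bool, what is visible of it) and "extent" ([centre column, centre row, width, height] in pixels, round what is visible of it).
The state is a dict: "time": time; "q": joint angles; "joint_velocities": joint speeds; "joint_torque": joint torques, N m; "position": TCP position; "tool_rot": TCP orientation; "ft_force": force on the tool from outside, world axes, zero at the start; "moment": the same for the moment, N m; "grip_width": finger opening in m; "grip_force": force on a finger pad.
Only numpy, scipy, OpenCV 4.12 (cv2) and the standard library are available. Lean on these libraries where they do the work, as an engineer would, in place of code of your own. Each camera call takes 0.05 s, during which the arm holds its last target. There are 200 camera calls.

## Working session

There is one attempt and no reset: what is moved stays moved. The work goes in short steps, Python scripts to look and compute and a tool call to move; the robot and the scene stay as the last step left them, time stands still between calls to the robot, and variables do not carry over. Pictures are saved under pics/ and viewed, at most 10 in all, crops included, and the job is handed in when it is done.

Besides the shell and the picture viewer there is one more tool, called after ">>>" as name(argument=value, ...) on one line, values as JSON. step_arm: Moves the arm, as the interface text tells. Its arguments: {"type":"object","properties":{"rows":{"type":"array"},"jaw":{"type":"number"},"squeeze":{"type":"number"}},"required":["rows"]}

```bash
mkdir -p pics; cat > h.py <<'E'
import numpy as np, cv2
from rig import get_obs, camera, hand_in, cut_out, robot
def pts(c):
    h,w=c["depth"].shape; f=h/2/np.tan(np.radians(c["fov_y"]/2))
    v,u=np.mgrid[:h,:w]; d=c["depth"]
    P=np.stack([(u-c["cx"])/f*d,-(v-c["cy"])/f*d,-d],-1)
    E=np.array(c["extrinsics"]); return P@E[:3,:3].T+E[:3,3]
E
python3 - <<'E'
from h import *
o=get_obs();print(o["time"],o["position"],o["tool_rot"],o["grip_width"],robot.tip_extent)
for n in("side","top"):
    c=camera(n);cv2.imwrite(f"pics/{n}0.png",c["pixels"]);P=pts(c);np.save(n,P)
    print(n,np.round(c["extrinsics"],2).tolist())
    for l in["press","push_face","lever_ball","canister","done_a","tape","spanner","ram_foot"]:
        try:
            for r in cut_out(l,n)[:4]:
                m=r["region"]&(c["depth"]>0);q=P[m]
                print(l,round(r["confidence"],2),np.round(r["extent"]),np.round(np.median(q,0),3),np.round(np.percentile(q,[2,98],axis=0),3).tolist())
        except Exception as e: print(l,e)
E
```

```text
0.0 [ 0.2374703  -0.57776923  0.40377361] [ 9.81062165e-01  1.93690213e-01 -2.65233986e-05 -1.06216535e-03] 0.08718804620796719 0.1822
side [[-0.88, 0.25, -0.4, 0.23], [-0.48, -0.49, 0.73, 0.63], [-0.01, 0.84, 0.55, 0.68], [0.0, 0.0, 0.0, 1.0]]
press 0.68 [297. 226. 148. 219.] [ 0.609 -0.025  0.109] [[0.52, -0.153, 0.006], [0.71, 0.14, 0.302]]
press 0.36 [282. 281.  19.  29.] [0.562 0.054 0.083] [[0.55, 0.033, 0.053], [0.58, 0.062, 0.097]]
push_face 0.88 [278. 307.  46.  57.] [0.548 0.08  0.054] [[0.523, 0.016, 0.035], [0.593, 0.145, 0.091]]
lever_ball 0.98 [324. 141.  90.  53.] [ 0.53  -0.15   0.297] [[0.492, -0.165, 0.229], [0.606, -0.131, 0.331]]
lever_ball 0.43 [293. 224. 145. 221.] [ 0.61  -0.025  0.108] [[0.519, -0.155, 0.005], [0.711, 0.14, 0.304]]
canister 0.94 [214. 359.  21.  34.] [0.593 0.224 0.038] [[0.584, 0.205, 0.0], [0.611, 0.233, 0.053]]
canister 0.79 [168. 305.  24.  26.] [0.74  0.16  0.034] [[0.732, 0.141, -0.001], [0.76, 0.169, 0.053]]
canister 0.72 [294. 228. 148. 220.] [ 0.609 -0.024  0.112] [[0.521, -0.151, 0.01], [0.708, 0.14, 0.3]]
canister 0.67 [207. 323.  2
[... 1561 characters left out ...]
3.  13.] [0.597 0.212 0.05 ] [[0.585, 0.2, 0.018], [0.612, 0.23, 0.057]]
done_a 0.74 [306. 264.  12.  16.] [ 0.455 -0.071  0.045] [[0.44, -0.086, 0.021], [0.47, -0.056, 0.05]]
done_a 0.71 [375. 194.  23.  17.] [ 0.603 -0.227  0.044] [[0.589, -0.246, -0.002], [0.621, -0.214, 0.049]]
tape 0.94 [255. 263.  39.  35.] [0.464 0.038 0.047] [[0.424, -0.005, -0.002], [0.5, 0.072, 0.052]]
spanner 0.82 [358. 268.  19.  54.] [ 0.437 -0.198  0.007] [[0.396, -0.209, -0.0], [0.494, -0.174, 0.012]]
ram_foot 0.88 [303. 187.  30.  25.] [ 0.591 -0.059  0.276] [[0.576, -0.08, 0.239], [0.611, -0.034, 0.303]]
ram_foot 0.18 [290. 181. 179. 129.] [ 0.598 -0.043  0.109] [[0.508, -0.166, -0.0], [0.716, 0.126, 0.326]]
```

View pictures.

```bash
python3 - <<'E'
from h import *
a=cv2.imread("pics/side0.png");b=cv2.imread("pics/top0.png")
cv2.imwrite("pics/s1.png",cv2.resize(a[90:400,130:450],None,fx=1.9,fy=1.9))
cv2.imwrite("pics/t1.png",cv2.resize(b[90:300,140:420],None,fx=2.8,fy=2.8))
S=np.load("side.npy");T=np.load("top.npy")
# ball: sphere-fit from points above arm; collar/ram; end plate top
from scipy.optimize import least_squares
for n,P in(("s",S),("t",T)):
    q=P.reshape(-1,3)
    r=q[(abs(q[:,0]-.592)<.03)&(abs(q[:,1]+.055)<.035)&(q[:,2]>.288)&(q[:,2]<.31)]; print(n,"ramtop",len(r),r.mean(0),r.min(0),r.max(0))
    m=q[(q[:,0]<.53)&(q[:,0]>.45)&(q[:,1]<-.11)&(q[:,1]>-.2)&(q[:,2]>.295)&(q[:,2]<.35)]
    # drop arm side
    s=least_squares(lambda c:np.linalg.norm(m-c,axis=1)-.016,m.mean(0)-[0,0,.01],loss="soft_l1",f_scale=.001).x;print("ball",len(m),s)
    p=q[(q[:,0]<.57)&(q[:,0]>.5)&(q[:,1]>.1)&(q[:,1]<.17)&(q[:,2]>.085)&(q[:,2]<.1)]
    print("plate top",len(p),p.mean(0)); print(cv2.minAreaRect((p[:,:2]*1000).astype(np.float32)))
    k=q[(q[:,0]<.59)&(q[:,0]>.53)&(q[:,1]>.02)&(q[:,1]<.07)&(q[:,2]>.088)&(q[:,2]<.105)]
    print("can top",len(k),k.mean(0),k.min(0),k.max(0))
E
```

```text
s ramtop 153 [ 0.59410476 -0.05745345  0.2954467 ] [ 0.58312322 -0.07597976  0.28803171] [ 0.60965918 -0.0473978   0.29980724]
ball 295 [ 0.50761861 -0.16352036  0.31522425]
plate top 107 [0.54029968 0.13937951 0.08923511]
((540.479736328125, 138.97264099121094), (38.29558181762695, 8.171510696411133), 12.690587043762207)
can top 177 [0.56491458 0.04799742 0.09339242] [0.55040557 0.03154413 0.08800405] [0.58330874 0.06185643 0.09797073]
t ramtop 194 [ 0.59487039 -0.06041147  0.29900374] [ 0.58158167 -0.07376934  0.28830045] [ 0.60829744 -0.04782086  0.3046437 ]
ball 337 [ 0.5061156  -0.16294845  0.31634534]
plate top 62 [0.53990528 0.13845899 0.09128449]
((539.857421875, 138.5967254638672), (39.206275939941406, 6.433225631713867), 16.421396255493164)
can top 175 [0.56543817 0.04512402 0.09491967] [0.55031602 0.02999654 0.0880583 ] [0.58201931 0.06134864 0.10109485]
```

View pics/s1.png

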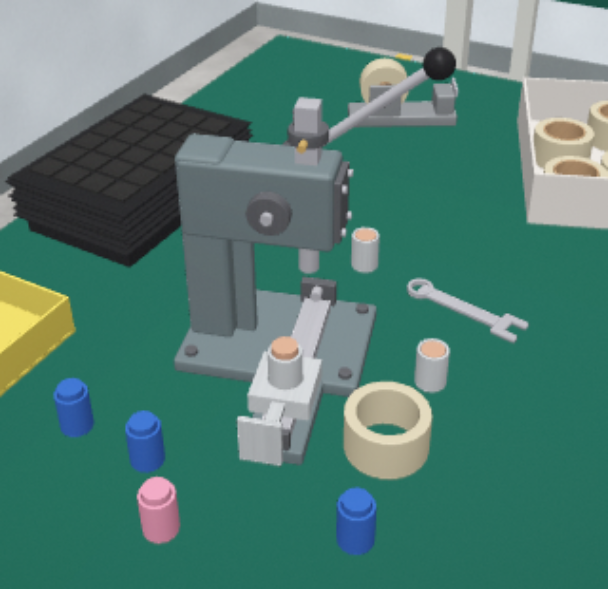

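View pics/t1.png

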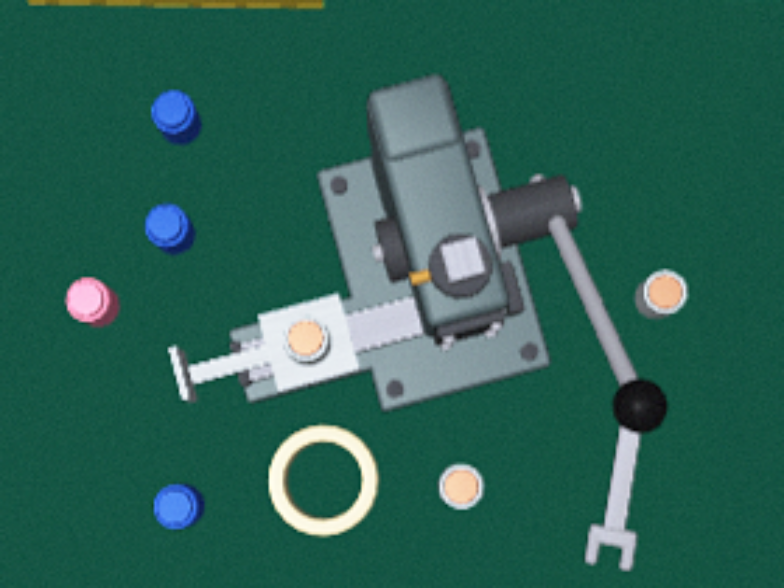

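Candidates for the canister in the top picture: nest canister (250,211, copper cap); blue look-alikes (202,132), (199,170) and (203,271); pink (172,198); finished ones (306,264) and (375,194). The one in the nest is ours. The push plate is at about (205,223) and the lever ball at (368,234). The measured press origin is about (0.595, -0.060) with a yaw of 15.3°, and the ram, plate and ball agree on it.

>>> step_arm(rows=[[0,0,0.044,0,0,0],[0,0,0.044,0,0,0],[0,0,0.044,0,0,0],[0,0,0.044,0,0,0],[0.0122,0.0314,0,0,0,3.46],[0.0122,0.0314,0,0,0,3.46],[0.0122,0.0314,0,0,0,3.46],[0.0122,0.0314,0,0,0,3.46],[0.0122,0.0314,0,0,0,3.46],[0.0122,0.0314,0,0,0,3.46],[0.0122,0.0314,0,0,0,3.46],[0.0122,0.0314,0,0,0,3.46]], jaw=0, squeeze=10)

```text
time: 2.4
position: [0.3353, -0.3257, 0.5809]
tool_rot: [0.906, 0.424, 0.0, 0.0]
ft_force: [0.7, 1.0, 0.9]
grip_width: 0.0006
grip_force: 0.0
```

>>> step_arm(rows=[[0.0122,0.0314,0,0,0,3.46],[0.0122,0.0314,0,0,0,3.46],[0.0122,0.0314,0,0,0,3.46],[0.0122,0.0314,0,0,0,3.46],[0.0122,0.0314,0,0,0,3.46],[0.0122,0.0314,0,0,0,3.46],[0.0122,0.0314,0,0,0,3.46],[0.0122,0.0314,0,0,0,3.46],[0.0122,0.0314,0,0,0,3.46],[0.0122,0.0314,0,0,0,3.46],[0.0122,0.0314,0,0,0,3.46],[0.0122,0.0314,0,0,0,3.46]])

```text
time: 3.9
position: [0.4817, 0.0511, 0.5809]
tool_rot: [0.697, 0.717, 0.0, 0.0]
ft_force: [-0.3, 0.4, -0.2]
grip_width: 0.0008
grip_force: 0.0
```

>>> step_arm(rows=[[0.0122,0.0314,0,0,0,3.46],[0.0122,0.0314,0,0,0,3.46],[0.0122,0.0314,0,0,0,3.46],[0.0122,0.0314,0,0,0,3.46],[0,0,0,0,0,0],[0,0,0,0,0,0]])

```text
time: 4.65
position: [0.5301, 0.1752, 0.5806]
tool_rot: [0.606, 0.795, -0.0, -0.0]
ft_force: [-0.8, -0.6, 0.8]
grip_width: 0.0007
grip_force: 0.0
```

>>> step_arm(rows=[[0,0,-0.037,0,0,0],[0,0,-0.037,0,0,0],[0,0,-0.037,0,0,0],[0,0,-0.037,0,0,0],[0,0,-0.037,0,0,0],[0,0,-0.037,0,0,0],[0,0,-0.037,0,0,0],[0,0,-0.037,0,0,0],[0,0,-0.037,0,0,0],[0,0,0,0,0,0]])

```text
time: 5.9
position: [0.5293, 0.1743, 0.2458]
tool_rot: [0.607, 0.795, -0.002, -0.002]
ft_force: [-0.1, 0.1, 0.2]
grip_width: 0.0003
grip_force: 0.0
```

```bash
python3 - <<'E'
from h import *
o=get_obs();print(o["time"],o["position"],o["ft_force"])
a=camera("side")["pixels"];b=camera("top")["pixels"]
cv2.imwrite("pics/2.png",np.hstack([cv2.resize(a[200:400,170:370],(400,400)),cv2.resize(b[130:330,140:340],(400,400))]))
E
```

```text
5.9 [0.52928354 0.17429147 0.24580203] [-0.06246139  0.06634852  0.22924794]
```

View pics/2.png

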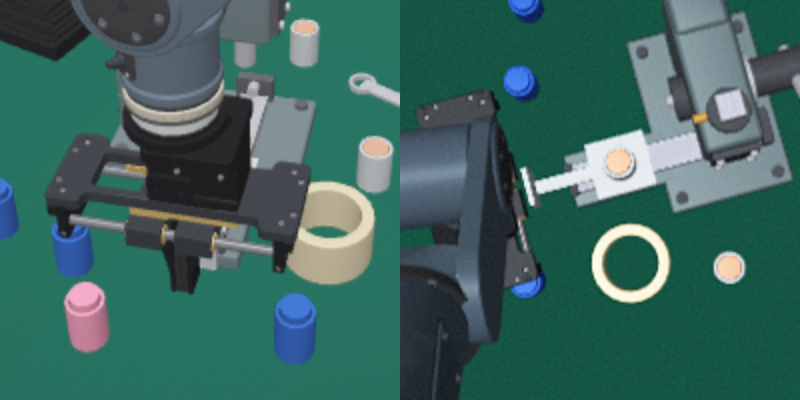

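The pictures show closed fingertips just off the outer face of the plate, well clear of everything else. Side crop: fingertips (183,285); top crop: plate (530,187).

>>> step_arm(rows=[[0.0018,-0.0068,0,0,0,0],[0.0018,-0.0068,0,0,0,0],[0.0016,-0.0058,0,0,0,0],[0.0016,-0.0058,0,0,0,0],[0.0016,-0.0058,0,0,0,0],[0.0016,-0.0058,0,0,0,0],[0.0016,-0.0058,0,0,0,0],[0.0016,-0.0058,0,0,0,0],[0.0016,-0.0058,0,0,0,0],[0.0016,-0.0058,0,0,0,0],[0.0016,-0.0058,0,0,0,0],[0.0016,-0.0058,0,0,0,0]])

```text
time: 7.5
position: [0.55, 0.1035, 0.2477]
tool_rot: [0.606, 0.795, -0.0, -0.0]
ft_force: [0.3, 1.4, 0.8]
grip_width: 0.0004
grip_force: 0.8
```

>>> step_arm(rows=[[0.0016,-0.0058,0,0,0,0],[0.0016,-0.0058,0,0,0,0],[0.0016,-0.0058,0,0,0,0],[0.0016,-0.0058,0,0,0,0],[0.0016,-0.0058,0,0,0,0],[0.0016,-0.0058,0,0,0,0],[0.0008,-0.0029,0,0,0,0],[0.0008,-0.0029,0,0,0,0],[0.0008,-0.0029,0,0,0,0],[0,0,0,0,0,0]])

```text
time: 8.75
position: [0.5619, 0.0601, 0.2476]
tool_rot: [0.606, 0.795, -0.0, 0.0]
ft_force: [-0.8, -0.4, 0.2]
grip_width: 0.0003
grip_force: 0.0
```

```bash
python3 - <<'E'
from h import *
o=get_obs();print(o["time"],o["position"],o["ft_force"])
a=camera("side")["pixels"];b=camera("top")["pixels"]
cv2.imwrite("pics/3.png",np.hstack([cv2.resize(a[150:350,190:390],(400,400)),cv2.resize(b[130:330,190:390],(400,400))]))
E
```

```text
8.75 [0.56191244 0.06007668 0.24763871] [-0.80463579 -0.38856716  0.23864197]
```

View pics/3.png

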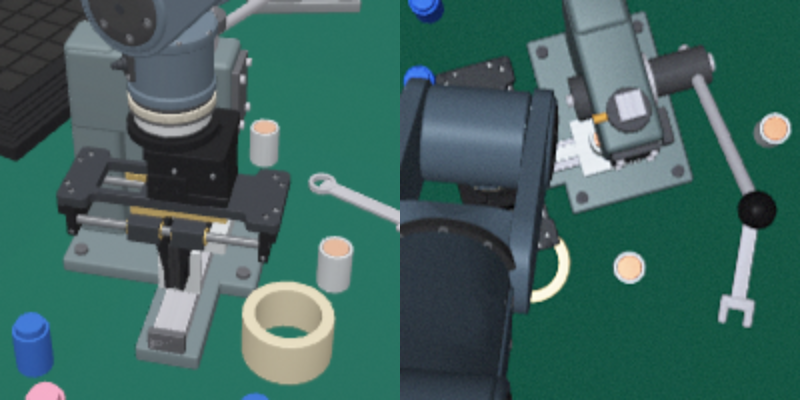

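The carriage is nearly home, with the finger on the plate at side crop (172,270). Now the last 15 mm, slowly.

>>> step_arm(rows=[[0.0008,-0.0029,0,0,0,0],[0.0008,-0.0029,0,0,0,0],[0.0008,-0.0029,0,0,0,0],[0.0004,-0.0015,0,0,0,0],[0.0004,-0.0015,0,0,0,0],[0,0,0,0,0,0]])

```text
time: 9.6
position: [0.5651, 0.0485, 0.2477]
tool_rot: [0.606, 0.795, -0.0, -0.0]
ft_force: [-1.0, -0.1, -0.5]
grip_width: 0.0003
grip_force: 0.3
```

>>> step_arm(rows=[[0.0004,-0.0015,0,0,0,0],[0.0004,-0.0015,0,0,0,0],[0,0,0,0,0,0]])

```text
time: 9.98
position: [0.566, 0.0456, 0.2477]
tool_rot: [0.606, 0.795, -0.0, 0.0]
ft_force: [-1.0, 0.2, -0.4]
grip_width: 0.0004
grip_force: 0.4
```

>>> step_arm(rows=[[0.0004,-0.0015,0,0,0,0],[0.0004,-0.0015,0,0,0,0],[0,0,0,0,0,0]])

```text
time: 10.35
position: [0.5663, 0.0443, 0.2478]
tool_rot: [0.607, 0.795, 0.001, -0.001]
ft_force: [-0.6, 8.7, 1.5]
grip_width: 0.0006
grip_force: 4.4
```

>>> step_arm(rows=[[0.0004,-0.0015,0,0,0,0],[0,0,0,0,0,0]])

```text
time: 10.6
position: [0.5664, 0.0439, 0.2478]
tool_rot: [0.607, 0.795, 0.002, -0.002]
ft_force: [-0.7, 12.8, 1.9]
grip_width: 0.0005
grip_force: 6.7
```

The force rose to 13 N, so the carriage is against its stop (finger at press y 108 mm). Next: back off, rise, and go over the ball.

>>> step_arm(rows=[[-0.0015,0.0058,0,0,0,0],[-0.003,0.0116,0,0,0,0],[-0.003,0.0116,0,0,0,0],[-0.003,0.0116,0,0,0,0],[0,0,0.0415,0,0,0],[0,0,0.0415,0,0,0],[0,0,0.0415,0,0,0],[0,0,0.0415,0,0,0],[0,0,0.0415,0,0,0],[0,0,0.0415,0,0,0],[0,0,0.0415,0,0,0],[0,0,0.0415,0,0,0]])

```text
time: 12.1
position: [0.5561, 0.0823, 0.581]
tool_rot: [0.606, 0.795, -0.0, -0.0]
ft_force: [0.7, -0.3, 0.2]
grip_width: 0.0005
grip_force: 0.0
```

>>> step_arm(rows=[[-0.006,-0.031,0,0,0,0],[-0.006,-0.031,0,0,0,0],[-0.006,-0.031,0,0,0,0],[-0.006,-0.031,0,0,0,0],[-0.006,-0.031,0,0,0,0],[-0.006,-0.031,0,0,0,0],[-0.006,-0.031,0,0,0,0],[-0.006,-0.031,0,0,0,0],[0,0,0,0,0,0],[0,0,0,0,0,0]])

```text
time: 13.35
position: [0.5085, -0.1655, 0.5796]
tool_rot: [0.606, 0.795, 0.0, -0.0]
ft_force: [-0.2, -0.3, 0.1]
grip_width: 0.0005
grip_force: 0.0
```

```bash
python3 - <<'E'
from h import *
o=get_obs();print(o["time"],o["position"],o["ft_force"])
c=camera("side");a=c["pixels"];P=pts(c);b=camera("top")["pixels"]
cv2.imwrite("pics/4.png",np.hstack([cv2.resize(a[100:350,190:440],(400,400)),cv2.resize(b[130:330,190:390],(400,400))]))
q=P.reshape(-1,3)
p=q[(abs(q[:,0]-.57)<.04)&(abs(q[:,1]-.035)<.04)&(q[:,2]>.075)&(q[:,2]<.1)]
print("plate",len(p),np.median(p,0),p.min(0),p.max(0),"expect face .5686 .0365, plate mid .5694 .0336")
E
```

```text
13.35 [ 0.50854807 -0.16552833  0.57960325] [-0.2075271  -0.2931402   0.13532307]
plate 176 [0.56955946 0.0340096  0.08495563] [0.55057161 0.02515987 0.07505598] [0.58945137 0.04152045 0.09238159] expect face .5686 .0365, plate mid .5694 .0336
```

View pics/4.png

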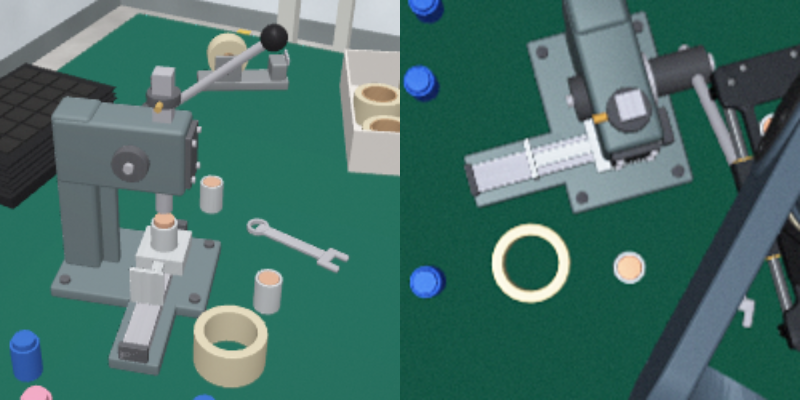

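Carriage home with the canister under the ram (side crop (163,230)), and the plate is where it should be. The lever is up with its ball at (274,38). I'll compute the ball's arc as rows.

```bash
python3 - <<'E'
import numpy as np
t=np.radians(np.arange(40,-21,-3));x=-.19*np.cos(t);z=.19*np.sin(t)
d=np.diff(np.c_[x*.9646,x*.2639,z],axis=0)
print([[round(v,4) for v in r]+[0,0,0] for r in d])
E
```

```text
[[np.float64(-0.006), np.float64(-0.0016), np.float64(-0.0078), 0, 0, 0], [np.float64(-0.0056), np.float64(-0.0015), np.float64(-0.0081), 0, 0, 0], [np.float64(-0.0052), np.float64(-0.0014), np.float64(-0.0084), 0, 0, 0], [np.float64(-0.0047), np.float64(-0.0013), np.float64(-0.0087), 0, 0, 0], [np.float64(-0.0043), np.float64(-0.0012), np.float64(-0.0089), 0, 0, 0], [np.float64(-0.0038), np.float64(-0.001), np.float64(-0.0091), 0, 0, 0], [np.float64(-0.0034), np.float64(-0.0009), np.float64(-0.0093), 0, 0, 0], [np.float64(-0.0029), np.float64(-0.0008), np.float64(-0.0095), 0, 0, 0], [np.float64(-0.0024), np.float64(-0.0007), np.float64(-0.0096), 0, 0, 0], [np.float64(-0.0019), np.float64(-0.0005), np.float64(-0.0097), 0, 0, 0], [np.float64(-0.0014), np.float64(-0.0004), np.float64(-0.0098), 0, 0, 0], [np.float64(-0.0009), np.float64(-0.0003), np.float64(-0.0099), 0, 0, 0], [np.float64(-0.0004), np.float64(-0.0001), np.float64(-0.0099), 0, 0, 0], [np.float64(0.0001), np.float64(0.0), np.float64(-0.0099), 0, 0, 0], [np.float64(0.0006), np.float64(0.0002), np.float64(-0.0099), 0, 0, 0], [np.float64(0.0011), np.float64(0.0003), np.float64(-0.0099), 0, 0, 0], [np.float64(0.0016), np.float64(0.0004), np.float64(-0.0098), 0, 0, 0], [np.float64(0.0021), np.float64(0.0006), np.float64(-0.0097), 0, 0, 0], [np.float64(0.0026), np.float64(0.0007), np.float64(-0.0096), 0, 0, 0], [np.float64(0.003), np.float64(0.0008), np.float64(-0.0094), 0, 0, 0]]
```

>>> step_arm(rows=[[-0.002,0.0025,-0.02,0,0,0],[0,0,-0.025,0,0,0],[0,0,-0.01,0,0,0],[0,0,-0.005,0,0,0],[0,0,0,0,0,0]])

```text
time: 14.08
position: [0.5068, -0.1636, 0.5201]
tool_rot: [0.606, 0.795, 0.0, 0.0]
ft_force: [0.3, -0.3, -0.2]
grip_width: 0.0007
grip_force: 0.0
```

Tip at 0.338; ball top at 0.333. Touch and start along the arc.

>>> step_arm(rows=[[0,0,-0.0025,0,0,0],[0,0,-0.0025,0,0,0],[-0.003,-0.0008,-0.0039,0,0,0],[-0.003,-0.0008,-0.0039,0,0,0],[-0.0056,-0.0015,-0.0081,0,0,0],[-0.0052,-0.0014,-0.0084,0,0,0],[0,0,0,0,0,0]])

```text
time: 14.95
position: [0.4886, -0.1687, 0.491]
tool_rot: [0.606, 0.795, -0.002, -0.001]
ft_force: [-5.2, -1.0, 7.7]
grip_width: 0.0006
grip_force: 3.5
```

```bash
python3 - <<'E'
from h import *
c=camera("side");a=c["pixels"]
cv2.imwrite("pics/5.png",cv2.resize(a[60:310,240:490],(600,600)))
E
```

```text
(no output)
```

View pics/5.png

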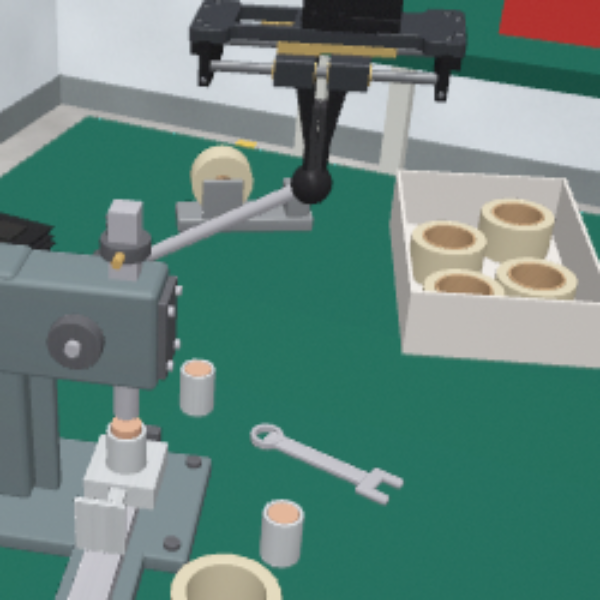

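The picture shows the fingertip centred on the ball (312,183) and the lever already moving. I continue down.

>>> step_arm(rows=[[-0.0047,-0.0012,-0.0087,0,0,0],[-0.0043,-0.0011,-0.0089,0,0,0],[-0.0038,-0.001,-0.0091,0,0,0],[-0.0034,-0.0009,-0.0093,0,0,0],[-0.0029,-0.0008,-0.0095,0,0,0],[-0.0024,-0.0007,-0.0096,0,0,0],[-0.0019,-0.0005,-0.0097,0,0,0],[-0.0014,-0.0004,-0.0098,0,0,0],[-0.0009,-0.0003,-0.0099,0,0,0]])

```text
time: 16.12
position: [0.4632, -0.1754, 0.4062]
tool_rot: [0.606, 0.795, -0.001, -0.001]
ft_force: [-4.9, -1.4, 6.6]
grip_width: 0.0002
grip_force: 3.4
```

>>> step_arm(rows=[[-0.0004,-0.0001,-0.0099,0,0,0],[0.0001,0,-0.0099,0,0,0],[0.0006,0.0002,-0.0099,0,0,0],[0.0011,0.0003,-0.0099,0,0,0],[0.0016,0.0004,-0.0098,0,0,0],[0,0,0,0,0,0]])

```text
time: 16.88
position: [0.4665, -0.1745, 0.3564]
tool_rot: [0.606, 0.795, -0.001, -0.001]
ft_force: [-3.8, -0.6, 4.2]
grip_width: 0.0007
grip_force: 2.0
```

>>> step_arm(rows=[[0.001,0.0003,-0.005,0,0,0],[0.001,0.0003,-0.005,0,0,0],[0.0013,0.0004,-0.005,0,0,0],[0.0013,0.0004,-0.004,0,0,0],[0,0,0,0,0,0]])

```text
time: 17.5
position: [0.4707, -0.1732, 0.3386]
tool_rot: [0.606, 0.796, -0.001, -0.001]
ft_force: [-7.7, -2.1, 11.0]
grip_width: 0.0004
grip_force: 5.9
```

>>> step_arm(rows=[[0.0003,0.0001,-0.002,0,0,0],[0.0003,0.0001,-0.002,0,0,0],[0,0,0,0,0,0]])

```text
time: 17.88
position: [0.4711, -0.173, 0.3363]
tool_rot: [0.606, 0.796, -0.002, -0.001]
ft_force: [-10.7, -1.4, 21.2]
grip_width: 0.0004
grip_force: 11.4
```

21 N at the depth stop height. Back up along the arc, with the finger staying on the ball.

>>> step_arm(rows=[[-0.0006,-0.0002,0.004,0,0,0],[-0.0026,-0.0007,0.0096,0,0,0],[-0.0021,-0.0006,0.0097,0,0,0],[-0.0016,-0.0004,0.0098,0,0,0],[-0.0011,-0.0003,0.0099,0,0,0],[-0.0006,-0.0002,0.0099,0,0,0],[-0.0001,0,0.0099,0,0,0],[0.0004,0.0001,0.0099,0,0,0],[0.0009,0.0003,0.0099,0,0,0],[0.0014,0.0004,0.0098,0,0,0],[0.0019,0.0005,0.0097,0,0,0]])

```text
time: 19.25
position: [0.4683, -0.1738, 0.4362]
tool_rot: [0.606, 0.795, -0.0, -0.0]
ft_force: [2.0, -0.8, 2.3]
grip_width: 0.0006
grip_force: 1.4
```

>>> step_arm(rows=[[0.0024,0.0007,0.0096,0,0,0],[0.0029,0.0008,0.0095,0,0,0],[0.0034,0.0009,0.0093,0,0,0],[0.0038,0.001,0.0091,0,0,0],[0.0043,0.0011,0.0089,0,0,0],[0,0,0,0,0,0]])

```text
time: 20.0
position: [0.4852, -0.1691, 0.4827]
tool_rot: [0.606, 0.795, 0.0, 0.0]
ft_force: [0.8, 0.5, 3.0]
grip_width: 0.0004
grip_force: 1.6
```

>>> step_arm(rows=[[0.0047,0.0013,0.0087,0,0,0],[0.0052,0.0014,0.0084,0,0,0],[0.0056,0.0015,0.0081,0,0,0],[0.003,0.0008,0.004,0,0,0],[0.003,0.0008,0.004,0,0,0],[0,0,0.003,0,0,0],[0,0,0.003,0,0,0],[0,0,0,0,0,0]])

```text
time: 21.0
position: [0.5063, -0.1636, 0.5211]
tool_rot: [0.606, 0.795, -0.0, -0.0]
ft_force: [-0.9, 0.3, 1.0]
grip_width: 0.0004
grip_force: 0.0
```

>>> step_arm(rows=[[0,0,0.005,0,0,0],[0,0,0.02,0,0,0],[0,0,0.04,0,0,0],[-0.02,-0.03,0.02,0,0,0],[-0.02,-0.03,0,0,0,0],[-0.02,-0.03,0,0,0,0],[-0.02,-0.03,0,0,0,0],[-0.02,-0.03,0,0,0,0],[0,-0.03,0,0,0,0],[0,0,0,0,0,0],[0,0,0,0,0,0]])

```text
time: 22.38
position: [0.4065, -0.343, 0.6061]
tool_rot: [0.606, 0.795, 0.0, -0.0]
ft_force: [-0.8, -0.3, -0.5]
grip_width: 0.0005
grip_force: 0.0
```

```bash
python3 - <<'E'
from h import *
from scipy.optimize import least_squares
o=get_obs();print(o["time"],o["position"],o["ft_force"])
c=camera("side");a=c["pixels"];q=pts(c).reshape(-1,3)
m=q[(q[:,0]<.53)&(q[:,0]>.45)&(q[:,1]<-.11)&(q[:,1]>-.2)&(q[:,2]>.295)&(q[:,2]<.35)]
print("ball",least_squares(lambda x:np.linalg.norm(m-x,axis=1)-.016,m.mean(0)-[0,0,.01],loss="soft_l1",f_scale=.001).x)
p=q[(abs(q[:,0]-.57)<.04)&(abs(q[:,1]-.035)<.04)&(q[:,2]>.075)&(q[:,2]<.1)];print("plate",np.median(p,0))
k=q[(abs(q[:,0]-.595)<.025)&(abs(q[:,1]+.055)<.025)&(q[:,2]>.08)&(q[:,2]<.105)];print("can top",len(k),np.percentile(k[:,2],[50,90,98]))
cv2.imwrite("pics/6.png",np.hstack([cv2.resize(a[90:370,190:470],(400,400)),cv2.resize(a[210:290,260:340],(400,400))]))
E
```

```text
22.375 [ 0.40647362 -0.34297908  0.60614777] [-0.78927029 -0.31078503 -0.47761296]
ball [ 0.50743163 -0.16345094  0.31495661]
plate [0.56976314 0.03428972 0.08520392]
can top 182 [0.08795505 0.08949701 0.09048739]
```

View pics/6.png

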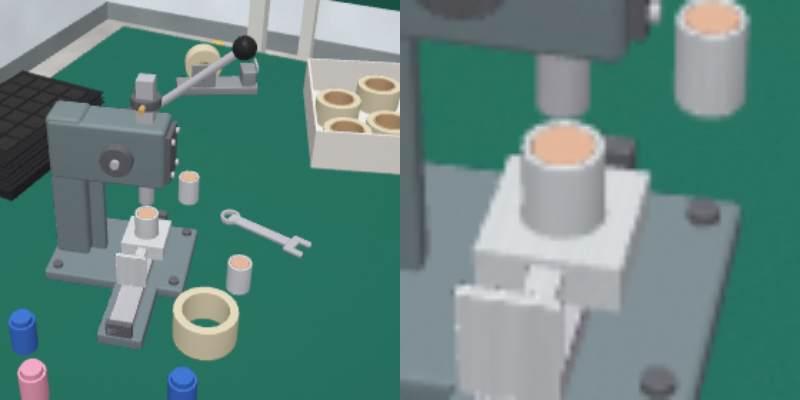

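The cap is flush (right crop (562,145), canister top at z 90 mm), the lever is at rest, the carriage is home, and the other items have not moved.

```bash
python3 -c "
from rig import hand_in
print(hand_in())"
```

```text
the job is handed in; nothing more can be done
None
```

The canister is capped: the carriage is home, the cap measures flush, the lever was eased back up to rest under the finger, and the arm is clear. I handed the job in at about 22 s of the 61 s allowed, and the hand-in returned no verdict.

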